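# Square a book into the corner stop and back it with a weight

## Robot

A 6-joint arm with a two-finger parallel gripper is mounted at the origin on a cart in front of the work surface, level with it; the furniture and walls round the work are solid. World frame = base frame: x ahead of the robot, y to its left, z up, the work surface at z = 0. Lengths are in m, angles in rad, forces in N, time in s.
With the tool pointing down it reaches from about 0.35 to 0.775 m from the base axis. Payload 7.3 kg.
Tool frame: the origin (TCP) lies midway between the tips of the shut fingers; the grasp point (between the pads) lies grasp_offset behind it (grasp_offset is the distance from the TCP to the grasp point, in m); z points along the fingers, y is the line along which they close (so a half turn about z gives the same grasp; the last joint's range is limited). The gripper opens to 92 mm and grips with 3 to 60 N. Pads are 19 mm wide; open, the fingers measure 130 mm over their backs; the gripper's body (75 mm by 190 mm) begins 47 mm behind the grasp point.
Start: joints at [-1.393, 0.342, 1.524, -0, 1.275, -0.146], TCP at [0.167, -0.498, 0.227] pointing down, gripper open.
Joint ranges: [-2.53, 2.53], [-0.77, 2.02], [0.04, 2.7], [-1, 4.14], [0.28, 2.66], [-3.11, 3.11]. Speed limits (rad/s): [2.57, 2.57, 3.14, 3.14, 3.14, 3.14].

## Interface

Orientations are given as [roll, pitch, yaw] about the fixed x, y, z axes, in that order (R = Rz(yaw) Ry(pitch) Rx(roll)).
In Python, from cell import * gives the robot as it stands.
- The arm moves only by the tool step_arm, never from a script. Its argument "plan" is a list of rows, each a list of 5 numbers: the closure, from -1 (fully open) to 1 (shut), then the shift along the tool's x, y, z in m, then the turn about the tool's z in rad. In form: [[hand, x, y, z, twist], ...]. A call has 1 to 20 rows; each row is the pose to reach, as a shift and turn from the pose commanded when the call began, along the tool's axes at that moment; what a row does not reach only later rows make up. A row lasts 1/8 s, in which the tool goes at most 62.5 mm and 10.7 degrees, less where a joint would pass 70% of its speed; a pose out of reach is approached as far as the arm can. A call with a gripper value outside its range is refused whole. The fingers move at their own pace and stop on an object; "grip_force" is the grip in N (left out, the last holds). Time passes only in rows, so rows that repeat a pose let the fingers close. It gives the time, the measured TCP pose, the force, the opening and the grip force at its end, in the units of the state.
- observe(): the state, without advancing time (a new reading comes with each control period).
- read_camera(name): name is "scene" or "top" or "wrist"; returns a dict with "img" (400x640x3 uint8, red, green, blue), "range_z" (400x640 float32, m along the optical axis (not along the pixel's ray), 0 where there is no reading), "fx", "fy", "cx", "cy" (pixels), "R" (3x3) and "t" (3): a world point X has camera coordinates R X + t; the wrist camera has in their place "T_tool_cam" (4x4, takes a point from camera to tool coordinates, whose origin is the TCP and whose axes are the flange's). Camera axes: x right, y down, z forward; pixel columns grow to the right and rows downward; lengths in m; the calibration is good to about 2 mm. A picture is of the moment at which its call begins: read the wrist's pose just before it.
- hand_in(): hands the job in; it is judged then, once.
The state is a dict: "time": time; "qpos": joint angles; "qvel": joint speeds; "joint_efforts": joint torques, N m; "tool_pos": TCP position; "tool_rot": TCP orientation; "contact_force": force on the tool from outside, world axes, zero at the start; "torque": the same for the moment, N m; "opening": finger opening in m; "grip_force": force on a finger pad.
Only numpy, scipy, OpenCV 4.12 (cv2) and the standard library are available. Lean on these libraries where they do the work, as an engineer would, in place of code of your own. Each camera call takes 0.05 s, during which the arm holds its last target. There are 200 camera calls.

## Task

Without gripping or lifting anything, push the small closed book along the table until it sits square in the inner corner of the aluminium corner stop: its spine flush along the long bar and its end flush against the short bar. Then push the larger (taller) of the two book weights along the table until it stands against the middle of the book's open long edge, the one away from the long bar. Leave the smaller weight, the loupe and the round tin where they are.

Things in the scene. Friction and masses are not known exactly. Their poses are not given: they have to be found in the camera images.
- corner_stop: fixed L-shaped aluminium stop, 20 mm high, bars 18 mm wide. Origin: inner corner at table level, z up. Long bar: inner face y = 0, from the corner 190 mm along -x (bar at y 0 to +18 mm). Short bar: inner face x = 0, 100 mm along -y (bar at x 0 to +18 mm). The book belongs on the -x, -y side, axes parallel; seated, its centre is at x = -55, y = -40 mm
- book: small closed brown book lying flat, 110 x 80 x 30 mm (x, y, z), about 0.3 kg, slides. Origin: centre of its underside; x along its length, z up. Spine: flat long face at y = +40 mm; open long edge: y = -40 mm; the end for the short bar: x = +55 mm. Starts on the stop's open side, spine turned roughly (within 30 degrees) to the long bar
- large_weight: larger of two round book weights, brass-like, 49 mm high: a cylinder 49 mm across up to z = 31 mm with an 18 mm wide knob on top; about 0.35 kg, slides. Origin: centre of its underside, z up. Touching the book's open edge, its axis is 64.5 mm from the book's centre line
- small_weight: smaller book weight, grey, 41 mm high, a cylinder 47 mm across up to z = 23 mm with an 18 mm wide knob; loose bystander. Origin: centre of its underside. The two weights stand 10 to 18 cm apart on the right of the table; either may be the nearer
- loupe: black stand loupe, 42 mm across, 34 mm high, loose; a bystander. Origin: the centre of its underside
- tin: round flat green tin, 64 mm across, 23 mm high, loose; a bystander. Origin: the centre of its underside
Not all that is in view belongs to the job. Leave any blue look-alike of the large_weight alone. Of the things shaped like the corner_stop, the aluminium one is meant.

How it is judged:
On the way, in this order (a step that is already met when the one before it is completed fails the run):
1. the book sits square in the corner of the stop (x of book in the frame of corner_stop between -0.058 and -0.05 m and y of book in the frame of corner_stop between -0.043 and -0.035 m and angle between the x axis of book and the x axis of corner_stop, either way round below 0.035 rad and height (world z) of book below 0.004 m and angle between book's own z axis and vertical below 0.05 rad), for 0.2 s.
2. the larger weight stands against the middle of the book's open edge (y of large_weight in the frame of book between -0.0685 and -0.055 m and x of large_weight in the frame of book between -0.025 and 0.025 m and angle between large_weight's own z axis and vertical below 0.05 rad and height (world z) of large_weight below 0.005 m), for 0.2 s.
At the end, for the whole second after the job is handed in: The book lies flat, its spine within 3 mm of the long bar and its end within 3 mm of the short bar, square to them within 0.035 rad; the larger weight stands upright against the book's open long edge (gap at most 4 mm), within 25 mm of the middle of that edge; both at rest (all of step 1 and all of step 2 and linear speed of each of book, large_weight below 0.01 m/s); the robot touches nothing.
It fails at once if the book is lifted or tipped (height (world z) of book above 0.01 m or angle between book's own z axis and vertical above 0.2 rad).
It fails at once if a weight is lifted or tipped ((height (world z) of large_weight above 0.01 m or angle between large_weight's own z axis and vertical above 0.2 rad) or (height (world z) of small_weight above 0.01 m or angle between small_weight's own z axis and vertical above 0.2 rad)).
It fails at once if the large weight is taken between the fingers (body or knob) instead of pushed (horizontal distance between the grasp point and large_weight below 0.012 m and height (world z) of the grasp point below 0.055 m and contact force between the fingers and large_weight above 1 N).
It fails at once if the book is taken between the fingers instead of pushed (horizontal distance between the grasp point and book below 0.03 m and height (world z) of the grasp point below 0.038 m).
It fails at once if the small weight, the loupe or the tin is moved by more than 15 mm (distance of any of small_weight, loupe, tin from where it was at the start of the episode above 0.015 m).
It also fails if it takes over 67 s, if anything falls off the work surface, if the arm or the gripper's body presses on something with over 40 N, if the wrist force passes 120 N, or if a joint passes its speed limit or range.

## Working session

There is one attempt and no reset: what is moved stays moved. The work goes in short steps, Python scripts to look and compute and a tool call to move; the robot and the scene stay as the last step left them, time stands still between calls to the robot, and variables do not carry over. Pictures are saved under pics/ and viewed, at most 10 in all, crops included, and the job is handed in when it is done.

Besides the shell and the picture viewer there is one more tool, called after "Emit:" as name(argument=value, ...) on one line, values as JSON. step_arm: Moves the arm, as the interface text tells. Its arguments: {"type":"object","properties":{"plan":{"type":"array","items":{"type":"array","items":{"type":"number"}}},"grip_force":{"type":"number"}},"required":["plan"]}

```bash
ls; mkdir -p pics; python3 - <<'E'
from cell import *
import cv2,numpy as np
s=observe();print(s)
for n in("top","scene"):
    c=read_camera(n);cv2.imwrite(f"pics/{n}0.png",c["img"][:,:,::-1]);np.savez(f"{n}0.npz",**c);print(n,c["R"],c["t"],c["fx"],c["cx"],c["cy"])
E
```

```text
pics
{'time': 0.0, 'qpos': array([-1.39297434e+00,  3.42721102e-01,  1.52502323e+00, -5.32930429e-05,
        1.27537091e+00, -1.46014280e-01]), 'qvel': array([-0.00115646, -0.00026866, -0.00076399,  0.00134319, -0.00028335,
       -0.00132639]), 'joint_efforts': array([-1.39203876e-03, -4.31246138e+01, -2.44225931e+01,  7.15543795e-02,
        5.57404803e-02, -1.14083439e-04]), 'tool_pos': array([ 0.16698423, -0.49730988,  0.22604363]), 'tool_rot': array([-3.14007885e+00, -1.71111956e-04,  3.23851689e-01]), 'contact_force': array([ 0.44387566, -0.07017646,  0.11668055]), 'torque': array([ 0.0089577 , -0.05920583,  0.00195366]), 'grip_force': 0.0, 'opening': 0.09172611669605646}
top [[ 0.01529524 -0.9998655   0.00591859]
 [-0.9913627  -0.01593574 -0.13017697]
 [ 0.13025378 -0.00387638 -0.99147311]] [0.23992477 0.56341026 1.44942346] 481.1279182259924 317.16512164930725 198.6147228268206
scene [[ 0.47456351 -0.88000805  0.01937301]
 [-0.56942255 -0.32370831 -0.75562616]
 [ 0.6712283   0.34756118 -0.65471657]] [-0.05543966  0.44204301  1.15835046] 441.74647643337664 319.69033353786097 196.8614459158143
```

View pics/top0.png

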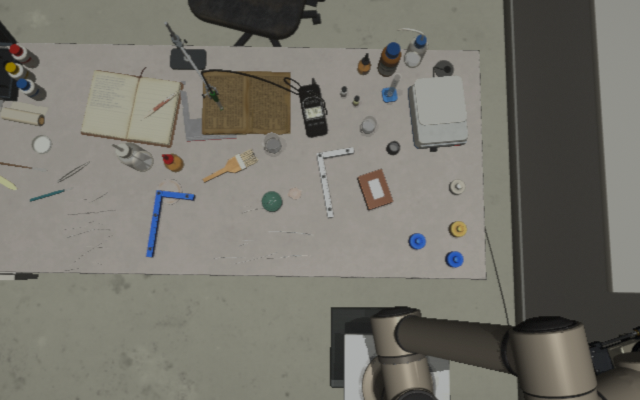

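View pics/scene0.png

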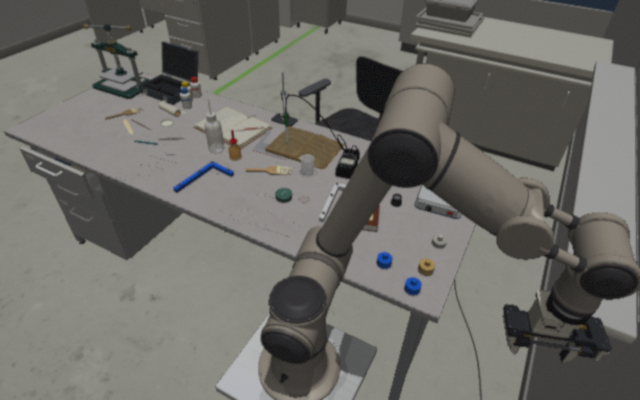

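The top view shows the aluminium stop with its inner corner near px (324,157). The book is at (375,188), the brass weight at (458,229), the grey weight at (457,187), the loupe at (393,148) and the tin at (272,201). The blue look-alikes are at (417,241) and (455,259).

```bash
cat > h.py <<'E'
import numpy as np,cv2
def world(c,px,z):
    "intersect pixel rays with plane of height z"
    px=np.atleast_2d(px).astype(float)
    R,t=c["R"],c["t"]
    d=np.c_[(px[:,0]-c["cx"])/c["fx"],(px[:,1]-c["cy"])/c["fy"],np.ones(len(px))]@R
    o=-R.T@t
    return o+d*((z-o[2])/d[:,2])[:,None]
E
python3 - <<'E'
from h import *
c=dict(np.load("top0.npz"))
for n,p,z in[("corner",(327,159),.02),("longend",(329,216),.02),("shortend",(353,152),.02),("book",(376,189),.03),("big",(458,229),.049),("small",(457,187),.041),("blue1",(417,241),.049),("blue2",(455,259),.049),("loupe",(393,148),.034),("tin",(272,201),.023),("tableedge",(484,276),0),("box",(412,145),.05)]:
    r=c["range_z"][int(p[1]),int(p[0])]
    v=np.array([(p[0]-c["cx"])/c["fx"]*r,(p[1]-c["cy"])/c["fy"]*r,r]);
    print(n,world(c,p,z)[0].round(3),"depthpt",(c["R"].T@(v-c["t"])).round(3))
im=cv2.resize(c["img"][130:280,300:500],None,fx=4,fy=4,interpolation=cv2.INTER_CUBIC)
cv2.imwrite("pics/crop.png",im[:,:,::-1])
E
```

```text
corner [0.688 0.22  0.02 ] depthpt [0.691 0.219 0.007]
longend [0.508 0.211 0.02 ] depthpt [0.508 0.211 0.023]
shortend [0.712 0.138 0.02 ] depthpt [0.712 0.138 0.019]
book [0.593 0.066 0.03 ] depthpt [0.594 0.066 0.03 ]
big [ 0.472 -0.181  0.049] depthpt [ 0.472 -0.181  0.05 ]
small [ 0.602 -0.183  0.041] depthpt [ 0.603 -0.184  0.037]
blue1 [ 0.433 -0.056  0.049] depthpt [ 0.433 -0.057  0.044]
blue2 [ 0.381 -0.17   0.049] depthpt [ 0.381 -0.171  0.045]
loupe [0.724 0.013 0.034] depthpt [0.725 0.013 0.031]
tin [0.552 0.389 0.023] depthpt [0.552 0.389 0.023]
tableedge [ 0.33  -0.273  0.   ] depthpt [ 0.33  -0.274 -0.003]
box [ 0.731 -0.043  0.05 ] depthpt [ 0.743 -0.054 -0.001]
```

View pics/crop.png

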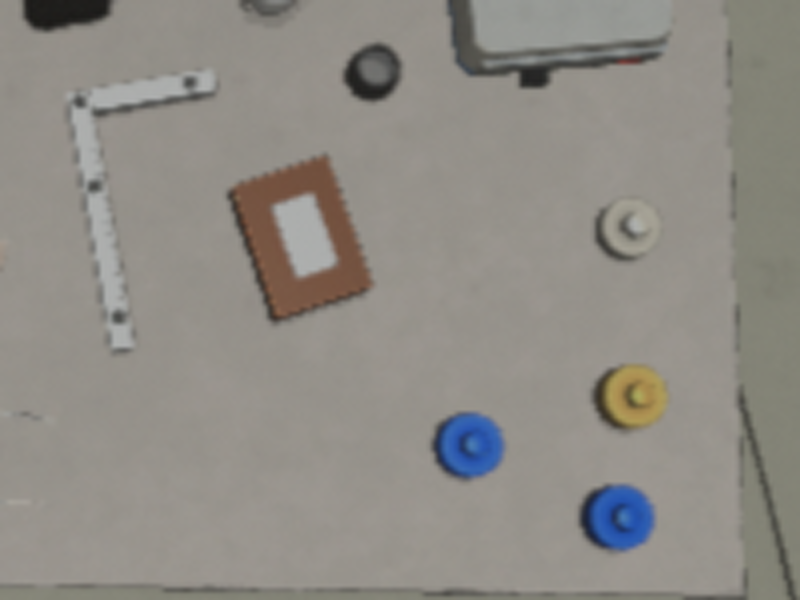

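The crop shows the inner corner at about (95,112), with the long bar running down to (133,349) and the short bar right to (215,93). The book is tilted about 10° against the long bar, with its spine facing it. Next I'll fit these positions precisely.

```bash
cat >> h.py <<'E'
def rot(a): return np.array([[np.cos(a),-np.sin(a)],[np.sin(a),np.cos(a)]])
def full(p,o=(300,130),s=4): return (np.array(p,float)+.5)/s-.5+np.array(o)
def blob(c,lo,hi,box,z):
    hsv=cv2.cvtColor(c["img"],cv2.COLOR_RGB2HSV); x0,y0,x1,y1=box
    m=np.zeros(hsv.shape[:2],np.uint8); m[y0:y1,x0:x1]=cv2.inRange(hsv,np.array(lo),np.array(hi))[y0:y1,x0:x1]
    ct=max(cv2.findContours(m,0,cv2.CHAIN_APPROX_NONE)[0],key=cv2.contourArea)
    return world(c,ct[:,0],z)[:,:2]
def book(c,box=(325,140,420,225)):
    w=blob(c,(0,80,40),(15,255,255),box,.03)
    (ctr,size,a)=cv2.minAreaRect((w*1000).astype(np.float32))
    a=np.radians(a); a=(a+np.pi/4)%(np.pi/2)-np.pi/4
    return np.array(ctr)/1000,size,a
E
python3 - <<'E'
from h import *
import cell
c=dict(np.load("top0.npz"))
print("grasp_offset",cell.grasp_offset if hasattr(cell,"grasp_offset") else None)
k,l,s=[world(c,full(p),.02)[0,:2] for p in[(95,112),(133,349),(215,93)]]
print(k,l,s,np.linalg.norm(k-l),np.linalg.norm(k-s)); d=k-l;e=k-s
print("yaw",np.arctan2(d[1],d[0]),np.arctan2(-e[0],e[1]))
# subpixel: threshold bright metal
hsv=cv2.cvtColor(c["img"],cv2.COLOR_RGB2HSV);print(hsv[180,324],hsv[190,350],hsv[188,360],hsv[229,450],hsv[187,452])
b=book(c);print("book",b)
w=blob(c,(15,90,60),(32,255,255),(440,215,475,245),.031)
print("big",cv2.minEnclosingCircle((w*1000).astype(np.float32)))
E
```

```text
grasp_offset 0.0188
[0.69250878 0.23106199] [0.50527376 0.19899504] [0.70940274 0.13640572] 0.1899611563270659 0.09615204514353999
yaw 0.1696200899104528 0.17661727809517547
[ 60   3 174] [ 18  17 150] [17 28 83] [ 21 114  74] [ 22  24 160]
book (array([0.59390985, 0.07031359]), (107.90953826904297, 80.12549591064453), np.float64(0.33773866062394564))
big ((473.58837890625, -185.7273712158203), 25.371381759643555)
```

Emit:
step_arm(plan=[[-1, 0.573, -0.329, 0.1, -1.417], [-1, 0.573, -0.329, 0.1, -1.417], [-1, 0.573, -0.329, 0.1, -1.417], [-1, 0.573, -0.329, 0.1, -1.417], [-1, 0.573, -0.329, 0.1, -1.417], [-1, 0.573, -0.329, 0.1, -1.417], [-1, 0.573, -0.329, 0.1, -1.417], [-1, 0.573, -0.329, 0.1, -1.417], [-1, 0.573, -0.329, 0.1, -1.417], [-1, 0.573, -0.329, 0.1, -1.417], [-1, 0.573, -0.329, 0.1, -1.417], [-1, 0.573, -0.329, 0.1, -1.417], [-1, 0.573, -0.329, 0.1, -1.417], [-1, 0.573, -0.329, 0.1, -1.417]])

```text
time: 1.85
tool_pos: [0.605, -0.0046, 0.1269]
tool_rot: [-3.141, 0.0, 1.739]
contact_force: [-0.6, -0.6, 0.2]
opening: 0.0918
grip_force: 0.0
```

Emit:
step_arm(plan=[[-1, 0, 0, 0.05, 0], [-1, 0, 0, 0.1, 0], [-1, 0, 0, 0.119, 0], [-1, 0, 0, 0.119, 0], [-1, 0.01, 0, 0.119, 0], [-1, 0.02, 0, 0.119, 0], [-1, 0.03, 0, 0.119, 0], [-1, 0.04, 0, 0.119, 0], [-1, 0.05, 0, 0.119, 0], [-1, 0.06, 0, 0.119, 0], [-1, 0.07, 0, 0.119, 0], [-1, 0.08, 0, 0.119, 0], [-1, 0.09, 0, 0.119, 0], [-1, 0.097, 0, 0.119, 0], [-1, 0.104, 0, 0.119, 0], [-1, 0.11, 0, 0.119, 0], [-1, 0.11, 0, 0.119, 0]])

```text
time: 3.98
tool_pos: [0.5865, 0.1057, 0.0074]
tool_rot: [-3.141, -0.001, 1.741]
contact_force: [0.1, 1.3, 0.1]
opening: 0.0924
grip_force: 0.0
```

```bash
python3 - <<'E'
from cell import *
from h import *
c=read_camera("top");cv2.imwrite("pics/a.png",cv2.resize(c["img"][130:280,300:500],None,fx=4,fy=4,interpolation=cv2.INTER_CUBIC)[:,:,::-1])
s=observe();print(s["tool_pos"],s["contact_force"])
K=np.array([.692,.230])
print("tcp",(s["tool_pos"][:2]-K)@rot(.17))
try:
    b=book(c);print(b,(b[0]-K)@rot(.17))
except Exception as e:print(e)
E
```

```text
[0.58641779 0.1055051  0.00728428] [0.36915518 0.16704624 1.03170744]
tcp [-0.12512255 -0.10483763]
(array([0.58086755, 0.17106944]), (111.20515441894531, 55.885902404785156), np.float64(0.24214537546766235)) [-0.11950046 -0.03927941]
```

View pics/a.png

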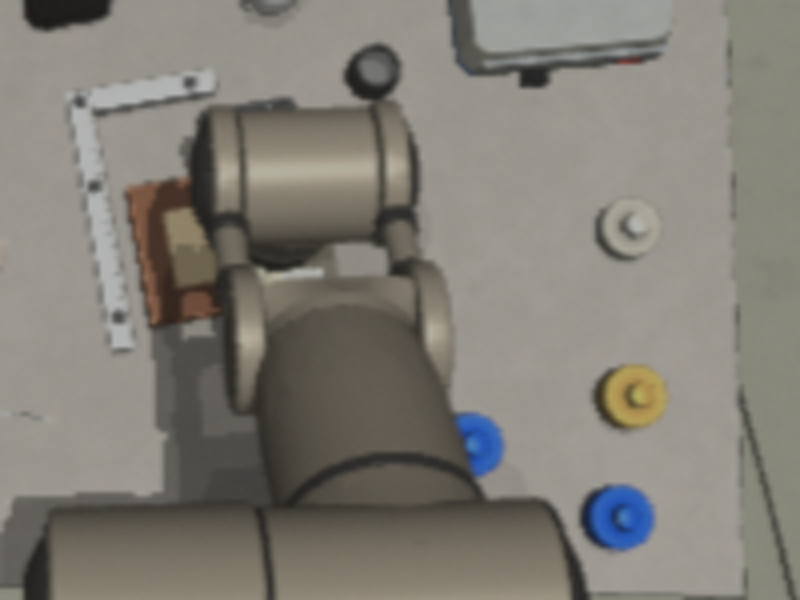

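Emit:
step_arm(plan=[[-1, 0.006, 0, 0, 0], [-1, 0.011, 0, 0, 0], [-1, 0.011, 0, 0, 0], [-1, -0.02, 0, 0, 0], [-1, -0.02, 0, -0.06, 0], [0.2, 0.057, -0.09, -0.06, 1.571], [0.2, 0.057, -0.09, -0.06, 1.571], [0.2, 0.057, -0.09, -0.06, 1.571], [0.2, 0.057, -0.09, -0.06, 1.571], [0.2, 0.057, -0.09, -0.06, 1.571], [0.2, 0.057, -0.09, -0.06, 1.571], [0.2, 0.057, -0.09, -0.06, 1.571], [0.2, 0.057, -0.09, -0.06, 1.571], [0.2, 0.057, -0.09, -0.06, 1.571], [0.2, 0.057, -0.09, -0.06, 1.571], [0.2, 0.057, -0.09, -0.06, 1.571]])

```text
time: 6.02
tool_pos: [0.4887, 0.1459, 0.0677]
tool_rot: [3.142, -0.0, 0.171]
contact_force: [0.1, -0.6, -0.7]
opening: 0.0368
grip_force: 0.0
```

```bash
cat > look.py <<'E'
import sys
from cell import *
from h import *
c=read_camera("top");np.savez(sys.argv[1]+".npz",**c)
cv2.imwrite(f"pics/{sys.argv[1]}.png",cv2.resize(c["img"][130:280,300:500],None,fx=4,fy=4,interpolation=cv2.INTER_CUBIC)[:,:,::-1])
s=observe();print(s["time"],s["tool_pos"],s["contact_force"],s["opening"])
K=np.array([.692,.230])
print("tcp",(s["tool_pos"][:2]-K)@rot(.17))
try:
    b=book(c);print(b,(b[0]-K)@rot(.17))
except Exception as e:print(e)
E
python3 look.py b
```

```text
6.075 [0.48866111 0.14587805 0.06772696] [-0.70631343  1.08448636  0.89089546] 0.03671538929396763
tcp [-0.21463966 -0.04850796]
(array([0.59966205, 0.17190057]), (73.04694366455078, 79.8340072631836), np.float64(0.1985856307691335)) [-0.10083628 -0.04163996]
```

View pics/b.png

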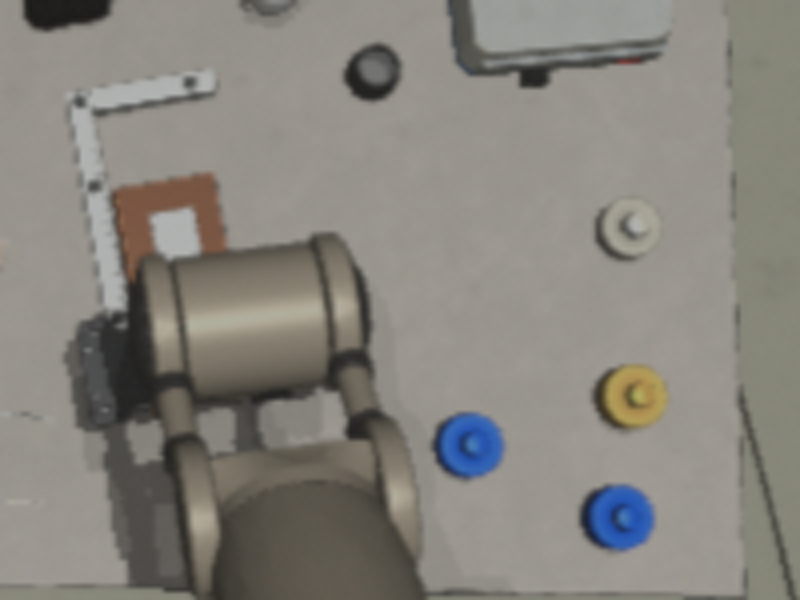

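Emit:
step_arm(plan=[[0.2, 0, 0, 0.05, 0], [0.2, 0, 0, 0.06, 0], [0.2, 0, 0, 0.06, 0], [0.2, 0.02, 0, 0.06, 0], [0.2, 0.03, 0, 0.06, 0], [0.2, 0.04, 0, 0.06, 0], [0.2, 0.05, 0, 0.06, 0], [0.2, 0.06, 0, 0.06, 0], [0.2, 0.068, 0, 0.06, 0], [0.2, 0.076, 0, 0.06, 0], [0.2, 0.083, 0, 0.06, 0], [0.2, 0.087, 0, 0.06, 0], [0.2, 0.09, 0, 0.06, 0], [0.2, 0.09, 0, 0.06, 0]])

```text
time: 7.82
tool_pos: [0.5779, 0.1611, 0.0077]
tool_rot: [3.141, -0.001, 0.17]
contact_force: [0.7, -0.0, -0.4]
opening: 0.0366
grip_force: 0.1
```

```bash
python3 look.py c
```

```text
7.875 [0.57791551 0.16110804 0.00768921] [ 0.07225134  0.47386504 -1.10774698] 0.03654140826458467
tcp [-0.12409524 -0.04859778]
(array([0.68485101, 0.18520685]), (22.53718376159668, 78.09009552001953), np.float64(0.1848355136792158)) [-0.01462414 -0.04293797]
```

View pics/c.png

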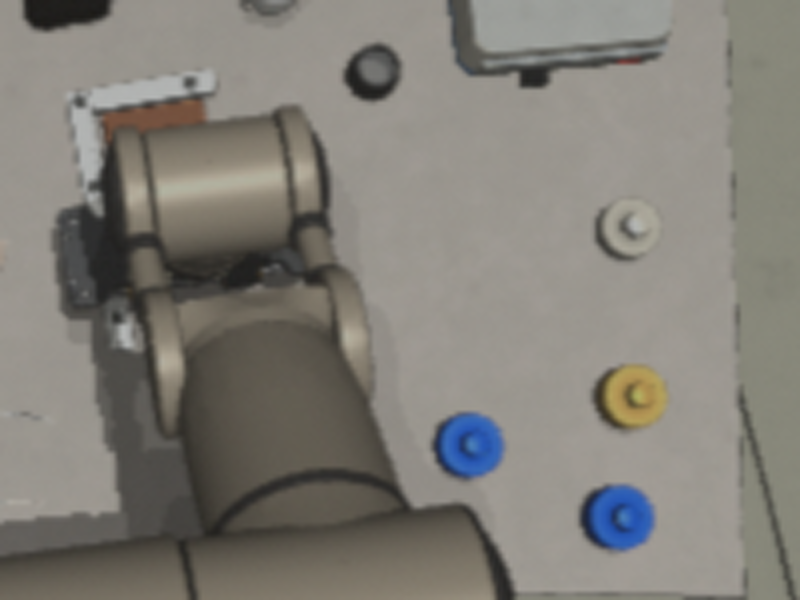

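Emit:
step_arm(plan=[[0.2, 0.001, 0, 0, 0], [0.2, 0.002, 0, 0, 0], [0.2, 0.003, 0, 0, 0], [0.2, 0.004, 0, 0, 0], [0.2, 0.004, 0, 0, 0]])

```text
time: 8.5
tool_pos: [0.5815, 0.1618, 0.0077]
tool_rot: [3.142, -0.0, 0.17]
contact_force: [-3.0, -0.1, 1.1]
opening: 0.0363
grip_force: 1.1
```

Emit:
step_arm(plan=[[0.2, 0.001, 0, 0, 0], [0.2, 0.001, 0, 0, 0]])

```text
time: 8.75
tool_pos: [0.5824, 0.1619, 0.0077]
tool_rot: [3.142, -0.0, 0.17]
contact_force: [-3.2, 0.3, 1.7]
opening: 0.0369
grip_force: 1.1
```

Emit:
step_arm(plan=[[0.2, 0.001, 0, 0, 0], [0.2, 0.001, 0, 0, 0]])

```text
time: 9.0
tool_pos: [0.5834, 0.1621, 0.0077]
tool_rot: [3.142, -0.0, 0.17]
contact_force: [-2.6, -0.5, 1.2]
opening: 0.0363
grip_force: 1.2
```

Emit:
step_arm(plan=[[0.2, 0.001, 0, 0, 0], [0.2, 0.001, 0, 0, 0]])

```text
time: 9.25
tool_pos: [0.5834, 0.1621, 0.0077]
tool_rot: [3.141, 0.002, 0.17]
contact_force: [-4.9, -1.5, 5.6]
opening: 0.0366
grip_force: 3.0
```

Emit:
step_arm(plan=[[0.2, 0.001, 0, 0, 0], [0.2, 0.001, 0, 0, 0]])

```text
time: 9.5
tool_pos: [0.5834, 0.1621, 0.0077]
tool_rot: [3.141, 0.004, 0.17]
contact_force: [-8.6, -2.1, 6.8]
opening: 0.0365
grip_force: 4.7
```

Emit:
step_arm(plan=[[0.2, -0.02, 0, 0, 0], [0.2, -0.02, 0, 0, 0], [0.2, -0.02, 0, -0.06, 0], [-0.2, 0.06, 0.076, -0.06, -1.571], [-0.2, 0.06, 0.076, -0.06, -1.571], [-0.2, 0.06, 0.076, -0.06, -1.571], [-0.2, 0.06, 0.076, -0.06, -1.571], [-0.2, 0.06, 0.076, -0.06, -1.571], [-0.2, 0.06, 0.076, -0.06, -1.571], [-0.2, 0.06, 0.076, -0.06, -1.571], [-0.2, 0.06, 0.076, -0.06, -1.571], [-0.2, 0.06, 0.076, -0.06, -1.571], [-0.2, 0.06, 0.076, -0.06, -1.571], [-0.2, 0.06, 0.076, -0.01, -1.571], [-0.2, 0.06, 0.076, 0, -1.571], [-0.2, 0.06, 0.076, 0, -1.571]])

```text
time: 11.5
tool_pos: [0.6573, 0.0976, 0.0074]
tool_rot: [-3.141, -0.0, 1.74]
contact_force: [0.3, 0.3, -0.7]
opening: 0.0549
grip_force: 0.0
```

Emit:
step_arm(plan=[[-0.2, 0.01, 0, 0, 0], [-0.2, 0.018, 0, 0, 0], [-0.2, 0.024, 0, 0, 0], [-0.2, 0.028, 0, 0, 0], [-0.2, 0.03, 0, 0, 0], [-0.2, 0.031, 0, 0, 0], [-0.2, 0.032, 0, 0, 0], [-0.2, 0.032, 0, 0, 0]])

```text
time: 12.5
tool_pos: [0.6519, 0.1284, 0.008]
tool_rot: [-3.142, 0.001, 1.74]
contact_force: [-1.2, -5.5, 2.8]
opening: 0.0551
grip_force: 2.3
```

Emit:
step_arm(plan=[[-0.2, 0.001, 0, 0, 0], [-0.2, 0.001, 0, 0, 0]])

```text
time: 12.75
tool_pos: [0.6517, 0.1294, 0.0079]
tool_rot: [-3.141, 0.001, 1.74]
contact_force: [-1.0, -4.7, 3.1]
opening: 0.0552
grip_force: 2.3
```

Emit:
step_arm(plan=[[-0.2, 0.001, 0, 0, 0], [-0.2, 0.001, 0, 0, 0]])

```text
time: 13.0
tool_pos: [0.6515, 0.1303, 0.0079]
tool_rot: [-3.141, 0.001, 1.74]
contact_force: [-1.4, -4.6, 3.4]
opening: 0.0554
grip_force: 2.4
```

Still sliding, so I'll keep going until the force rises.

Emit:
step_arm(plan=[[-0.2, 0.001, 0, 0, 0], [-0.2, 0.002, 0, 0, 0], [-0.2, 0.002, 0, 0, 0]])

```text
time: 13.38
tool_pos: [0.6513, 0.1321, 0.0079]
tool_rot: [-3.142, 0.001, 1.741]
contact_force: [-0.4, -5.6, 3.3]
opening: 0.0551
grip_force: 2.8
```

Emit:
step_arm(plan=[[-0.2, 0.001, 0, 0, 0], [-0.2, 0.001, 0, 0, 0]])

```text
time: 13.62
tool_pos: [0.6514, 0.1322, 0.008]
tool_rot: [3.141, 0.003, 1.741]
contact_force: [0.6, -9.3, 3.8]
opening: 0.0554
grip_force: 4.4
```

Emit:
step_arm(plan=[[-0.2, 0.001, 0, 0, 0], [-0.2, 0.001, 0, 0, 0]])

```text
time: 13.88
tool_pos: [0.6514, 0.1322, 0.008]
tool_rot: [3.141, 0.004, 1.741]
contact_force: [1.0, -11.2, 2.8]
opening: 0.055
grip_force: 6.0
```

Emit:
step_arm(plan=[[-0.2, -0.02, 0, 0, 0], [-0.2, -0.04, 0, 0, 0], [-0.2, -0.04, 0, -0.05, 0], [0.2, -0.07, 0, -0.11, 0], [0.2, -0.328, -0.265, -0.11, 0.711], [0.2, -0.328, -0.265, -0.11, 0.711], [0.2, -0.328, -0.265, -0.11, 0.711], [0.2, -0.328, -0.265, -0.11, 0.711], [0.2, -0.328, -0.265, -0.11, 0.711], [0.2, -0.328, -0.265, -0.11, 0.711], [0.2, -0.328, -0.265, -0.11, 0.711], [0.2, -0.328, -0.265, -0.11, 0.711], [0.2, -0.328, -0.265, -0.11, 0.711]])

```text
time: 15.5
tool_pos: [0.4458, -0.2321, 0.1176]
tool_rot: [3.142, -0.0, 1.031]
contact_force: [0.8, -0.2, 0.5]
opening: 0.0366
grip_force: 0.0
```

```bash
python3 look.py d
```

```text
15.55 [ 0.44581326 -0.23198916  0.11763636] [-0.3204796  -0.01684579 -0.75580215] 0.036563834336678834
tcp [-0.32079831 -0.41367903]
(array([0.64437274, 0.18349831]), (109.90234375, 77.83341217041016), np.float64(0.16906094475240396)) [-0.05480797 -0.03777367]
```

View pics/d.png

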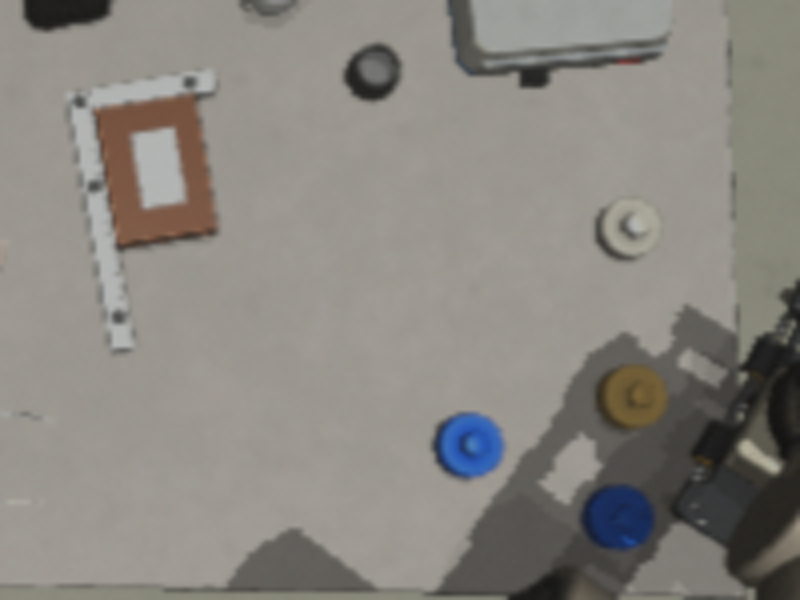

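Emit:
step_arm(plan=[[0.2, 0, 0, 0.06, 0], [0.2, 0, 0, 0.11, 0], [0.2, 0, 0, 0.11, 0], [0.2, 0.012, 0, 0.11, 0], [0.2, 0.02, 0, 0.11, 0], [0.2, 0.026, 0, 0.11, 0], [0.2, 0.034, 0, 0.11, 0], [0.2, 0.044, 0, 0.11, 0], [0.2, 0.055, 0, 0.11, 0], [0.2, 0.068, 0, 0.11, 0], [0.2, 0.081, 0, 0.11, 0], [0.2, 0.094, 0, 0.11, 0], [0.2, 0.107, 0, 0.11, 0], [0.2, 0.12, 0, 0.11, 0], [0.2, 0.133, 0, 0.11, 0], [0.2, 0.146, 0, 0.11, 0], [0.2, 0.159, 0, 0.11, 0], [0.2, 0.17, 0, 0.11, 0], [0.2, 0.18, 0, 0.11, 0], [0.2, 0.18, 0, 0.11, 0]])

```text
time: 18.05
tool_pos: [0.5382, -0.078, 0.0081]
tool_rot: [3.141, -0.0, 1.03]
contact_force: [-0.2, -0.8, 1.4]
opening: 0.0367
grip_force: 1.1
```

```bash
python3 look.py e; python3 -c "
from h import *
c=dict(np.load('e.npz'));w=blob(c,(15,90,40),(32,255,255),(370,150,475,245),.031)
print(cv2.minEnclosingCircle((w*1000).astype(np.float32)),len(w))"
```

```text
18.1 [ 0.53812406 -0.07816589  0.00788583] [ 0.727873   -0.339405    0.85347604] 0.03687926562573542
tcp [-0.20379401 -0.27769051]
(array([0.64439417, 0.18337294]), (109.90234375, 77.57906341552734), np.float64(0.16906094475240396)) [-0.05480806 -0.03790085]
((553.6033325195312, -50.8212776184082), 23.473308563232422) 33
```

View pics/e.png

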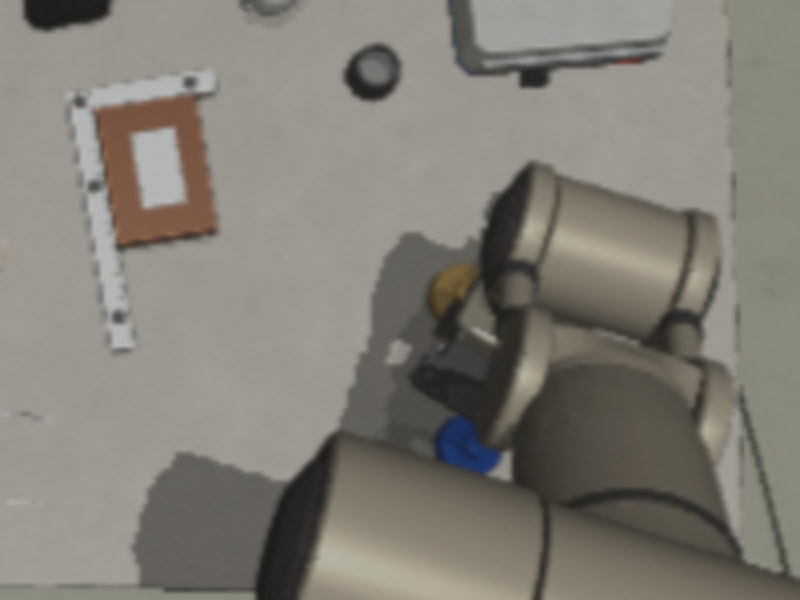

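Emit:
step_arm(plan=[[0.2, 0.008, 0, 0, 0], [0.2, 0.02, 0, 0, 0], [0.2, 0.033, 0, 0, 0], [0.2, 0.046, 0, 0, 0], [0.2, 0.059, 0, 0, 0], [0.2, 0.072, 0, 0, 0], [0.2, 0.085, 0, 0, 0], [0.2, 0.098, 0, 0, 0], [0.2, 0.111, 0, 0, 0], [0.2, 0.124, 0, 0, 0], [0.2, 0.137, 0, 0, 0], [0.2, 0.15, 0, 0, 0], [0.2, 0.16, 0, 0, 0], [0.2, 0.17, 0, 0, 0], [0.2, 0.178, 0, 0, 0], [0.2, 0.184, 0, 0, 0], [0.2, 0.188, 0, 0, 0], [0.2, 0.19, 0, 0, 0], [0.2, 0.19, 0, 0, 0]])

```text
time: 20.48
tool_pos: [0.6357, 0.0843, 0.0077]
tool_rot: [3.141, -0.0, 1.03]
contact_force: [-0.5, -2.5, 1.9]
opening: 0.0368
grip_force: 1.4
```

Emit:
step_arm(plan=[[0.2, 0.001, 0, 0, 0], [0.2, 0.003, 0, 0, 0], [0.2, 0.004, 0, 0, 0], [0.2, 0.004, 0, 0, 0]])

```text
time: 20.98
tool_pos: [0.6378, 0.0877, 0.0077]
tool_rot: [3.141, -0.0, 1.03]
contact_force: [-1.5, -2.3, 1.6]
opening: 0.0368
grip_force: 1.8
```

Emit:
step_arm(plan=[[0.2, 0.001, 0, 0, 0], [0.2, 0.003, 0, 0, 0], [0.2, 0.004, 0, 0, 0], [0.2, 0.004, 0, 0, 0]])

```text
time: 21.48
tool_pos: [0.6399, 0.0912, 0.0077]
tool_rot: [3.141, -0.0, 1.03]
contact_force: [-1.9, -2.1, 1.4]
opening: 0.0367
grip_force: 1.7
```

Emit:
step_arm(plan=[[0.2, 0.001, 0, 0, 0], [0.2, 0.002, 0, 0, 0], [0.2, 0.002, 0, 0, 0]])

```text
time: 21.85
tool_pos: [0.6409, 0.0928, 0.0077]
tool_rot: [3.141, -0.0, 1.03]
contact_force: [-2.0, -2.4, 2.2]
opening: 0.0365
grip_force: 1.8
```

Predicted contact is at TCP (.643, .0955), so I'll keep going in 1–2 mm steps.

Emit:
step_arm(plan=[[0.2, 0.001, 0, 0, 0], [0.2, 0.002, 0, 0, 0], [0.2, 0.002, 0, 0, 0]])

```text
time: 22.22
tool_pos: [0.6419, 0.0946, 0.0077]
tool_rot: [3.141, -0.0, 1.03]
contact_force: [-0.5, -2.0, 2.5]
opening: 0.0369
grip_force: 1.8
```

Emit:
step_arm(plan=[[0.2, 0.001, 0, 0, 0], [0.2, 0.001, 0, 0, 0]])

```text
time: 22.48
tool_pos: [0.6424, 0.0954, 0.0077]
tool_rot: [3.142, -0.0, 1.03]
contact_force: [-0.9, -1.9, 1.7]
opening: 0.0366
grip_force: 1.8
```

Emit:
step_arm(plan=[[0.2, 0.001, 0, 0, 0], [0.2, 0.001, 0, 0, 0]])

```text
time: 22.72
tool_pos: [0.6429, 0.0962, 0.0077]
tool_rot: [3.141, -0.0, 1.03]
contact_force: [-1.4, -3.2, 2.8]
opening: 0.037
grip_force: 1.8
```

Emit:
step_arm(plan=[[0.2, 0.001, 0, 0, 0], [0.2, 0.001, 0, 0, 0]])

```text
time: 22.98
tool_pos: [0.6434, 0.0971, 0.0077]
tool_rot: [3.141, -0.0, 1.03]
contact_force: [-1.8, -2.5, 1.4]
opening: 0.0364
grip_force: 1.8
```

Emit:
step_arm(plan=[[0.2, 0.001, 0, 0, 0], [0.2, 0.001, 0, 0, 0]])

```text
time: 23.22
tool_pos: [0.6439, 0.0979, 0.0077]
tool_rot: [3.142, 0.0, 1.03]
contact_force: [-2.2, -3.3, 2.3]
opening: 0.0369
grip_force: 1.9
```

Emit:
step_arm(plan=[[0.2, 0.001, 0, 0, 0], [0.2, 0.001, 0, 0, 0]])

```text
time: 23.48
tool_pos: [0.6443, 0.0984, 0.0077]
tool_rot: [3.142, 0.001, 1.03]
contact_force: [-2.0, -4.4, 2.8]
opening: 0.0365
grip_force: 2.5
```

Emit:
step_arm(plan=[[0.2, 0.001, 0, 0, 0], [0.2, 0.001, 0, 0, 0]])

```text
time: 23.72
tool_pos: [0.6448, 0.099, 0.0077]
tool_rot: [3.141, 0.001, 1.03]
contact_force: [-2.3, -4.6, 2.9]
opening: 0.0367
grip_force: 3.0
```

Emit:
step_arm(plan=[[0.2, -0.01, 0, 0, 0], [0.2, -0.03, 0, 0, 0], [0.2, -0.05, 0, 0, 0], [0.2, -0.06, 0, -0.05, 0], [0.2, -0.06, 0, -0.11, 0], [0.2, -0.12, 0, -0.15, 0], [0.2, -0.18, 0, -0.15, 0], [0.2, -0.24, 0, -0.15, 0], [0.2, -0.3, 0, -0.15, 0], [0.2, -0.3, 0, -0.15, 0], [0.2, -0.3, 0, -0.15, 0]])

```text
time: 25.1
tool_pos: [0.4906, -0.1574, 0.1578]
tool_rot: [3.141, -0.001, 1.029]
contact_force: [-0.2, -0.1, 0.7]
opening: 0.0369
grip_force: 0.0
```

```bash
python3 look.py f; python3 -c "
from h import *
c=dict(np.load('f.npz'));w=blob(c,(15,90,40),(32,255,255),(340,140,400,200),.031)
o,r=cv2.minEnclosingCircle((w*1000).astype(np.float32));print(o,r)
print((np.array(o)/1000-[.692,.230])@rot(.17)+[.055,.04])"
```

```text
25.15 [ 0.49091747 -0.15682337  0.15771648] [ 0.6340019   0.55097628 -0.37441127] 0.03656493764752905
tcp [-0.26362756 -0.34722761]
(array([0.64457977, 0.18277765]), (109.95884704589844, 78.94473266601562), np.float64(0.18490400685350128)) [-0.05472584 -0.03851896]
(654.45361328125, 121.20065307617188) 24.9950008392334
[-0.00041208 -0.06087879]
```

View pics/f.png

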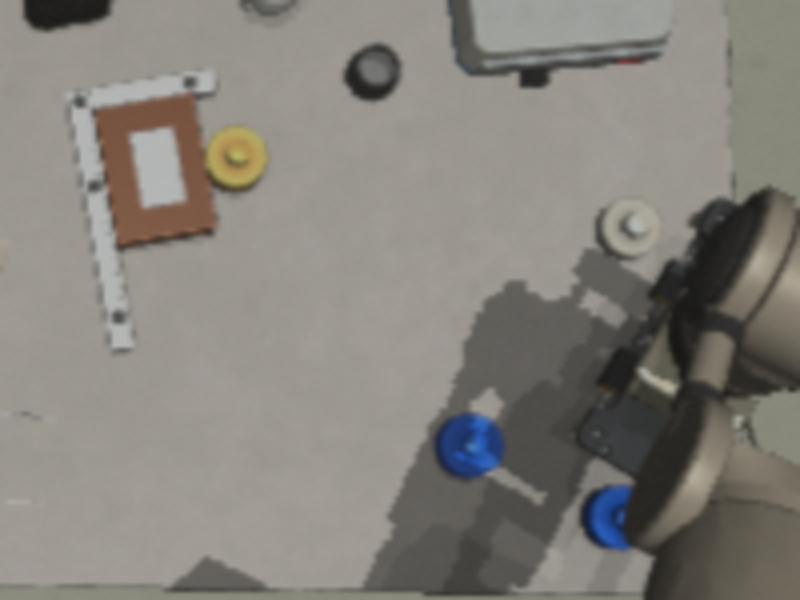

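The brass weight is at crop px (236,157), touching the middle of the book's open edge. The book is flush in the corner, and the bystanders haven't moved. Before handing in I'll check how square the book is.

```bash
python3 - <<'E'
from h import *
# subpixel edge angles: spine/bar inner face boundary and book's open edge, from saturation at half level
for n in"df":
    c=dict(np.load(n+".npz"));sat=c["img"][:,:,0].astype(float)-c["img"][:,:,2]
    def edge(rows,x0,x1,sgn):
        P=[]
        for r in rows:
            v=sat[r,x0:x1];h=(v.max()+v.min())/2;i=np.where((v[:-1]<h)!=(v[1:]<h))[0]
            i=i[0] if sgn<0 else i[-1];P.append((x0+i+(h-v[i])/(v[i+1]-v[i]),r))
        w=world(c,P,.03);p=np.polyfit(w[:,0],w[:,1],1);res=np.std(w[:,1]-np.polyval(p,w[:,0]))
        return round(float(np.arctan(p[0])),4),round(float(res),4)
    print(n,edge(range(158,189),318,338,-1),edge(range(178,188),344,362,1))
    b=np.median(c["img"].astype(float),axis=2);P=[]
    for r in range(160,214):
        v=b[r,310:324];g=np.argmax(np.diff(v));P.append((310+g+.5,r))
    w=world(c,P,.02);print(" bar outer",np.arctan(np.polyfit(w[:,0],w[:,1],1)[0]))
E
```

```text
d (0.1738, 0.0003) (0.0636, 0.0011)
 bar outer -0.12604918135723645
f (0.1859, 0.0003) (-0.0141, 0.0025)
 bar outer -0.1264948476341213
```

```bash
python3 -c "
from cell import *
print(hand_in())"
```

```text
the job is handed in; nothing more can be done
None
```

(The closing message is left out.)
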